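# Tip, catch and lower the lid of a meter case

## Robot

A 6-joint arm with a two-finger parallel gripper is mounted at the origin on the work surface. World frame = base frame: x ahead of the robot, y to its left, z up, the work surface at z = 0. Lengths are in m, angles in rad, forces in N, time in s.
With the tool pointing down it reaches from about 0.35 to 0.975 m from the base axis. Payload 7.1 kg.
Tool frame: the origin (TCP) lies midway between the tips of the shut fingers; the grasp point (between the pads) lies 19 mm behind it; z points along the fingers, y is the line along which they close (so a half turn about z gives the same grasp; the last joint's range is limited). The gripper opens to 88 mm and grips with 3 to 60 N. Pads are 20 mm wide; open, the fingers measure 115 mm over their backs; the gripper's body (75 mm by 178 mm) begins 61 mm behind the grasp point.
Start: joints at [1.295, 0.423, 1.63, -0, 1.089, -0.019], TCP at [0.159, 0.604, 0.223] pointing down, gripper open.
Joint ranges: [-3, 3], [-0.9, 2.11], [0.09, 2.58], [-1.31, 4.45], [0.11, 2.69], [-2.54, 2.54]. Speed limits (rad/s): [2.39, 2.39, 3.01, 3.14, 3.14, 3.14].

## Interface

Orientations are given as a unit quaternion [w, x, y, z].
In Python, from rig import r, camera, calibration gives the robot as it stands.
- The arm moves only by the tool drive_tool, never from a script. Its argument "steps" is a list of rows, each a list of 3 entries, a list of its own where there are three numbers: the finger opening in mm, from 0 to 87.8, then the shift along the world's x, y, z in mm, then the turn about the world's z in degrees. In form: [[gripper, [x, y, z], yaw], ...]. A call has 1 to 20 rows; each row is the pose to reach, as a shift and turn from the pose commanded when the call began; what a row does not reach only later rows make up. A row lasts 1/12 s, in which the tool goes at most 41.7 mm and 7.16 degrees, less where a joint would pass 70% of its speed; a pose out of reach is approached as far as the arm can. A call with a gripper value outside its range is refused whole. The fingers move at their own pace and stop on an object; "squeeze" is the grip in N (left out, the last holds). Time passes only in rows, so rows that repeat a pose let the fingers close. It gives the time, the measured TCP pose, the force, the opening and the grip force at its end, in the units of the state.
- r.observe(): the state, without advancing time (a new reading comes with each control period).
- camera(name): name is "scene" or "top" or "wrist"; returns (picture, depth): 480x640x3 uint8, red, green, blue; 480x640 float32, m along the optical axis (not along the pixel's ray), 0 where there is no reading.
- calibration(name): a dict with "intrinsics" (3x3 intrinsics, pixels), "R" (3x3) and "t" (3): a world point X has camera coordinates R X + t. Camera axes: x right, y down, z forward; pixel columns grow to the right and rows downward; lengths in m; the calibration is good to about 2 mm. A picture is of the moment at which its call begins: read the wrist's pose just before it. calibration takes no time and is no camera call; for the wrist camera it gives the pose at the moment of the call.
- r.sign_off(): hands the job in; it is judged then, once.
The state is a dict: "clock": time; "qpos": joint angles; "dq": joint speeds; "tau": joint torques, N m; "tool_pos": TCP position; "eef_rot": TCP orientation; "wrist_force": force on the tool from outside, world axes, zero at the start; "ft_torque": the same for the moment, N m; "opening": opening from 0.0 (shut) to 1.0 (fully open); "grasp_force": force on a finger pad.
Only numpy, scipy, OpenCV 4.12 (cv2) and the standard library are available. Lean on these libraries where they do the work, as an engineer would, in place of code of your own. Each camera call takes 0.05 s, during which the arm holds its last target. There are 200 camera calls.

## Task

With the outside of a finger, gently push the open lid of the small instrument case over from behind so that it starts to fall, catch it from underneath on the fingers before it is down to a quarter open, and lower it slowly, over some three seconds, until it is fully shut, never letting it slam. Do not hit or squeeze the lid hard, leave the jar, the tape and the battery pack where they are, and finish clear of everything.

Things in the scene. Friction and masses are not known exactly. Their poses are not given: they have to be found in the camera images.
- hinge (a point): middle of the hinge line of a small grey hard case (fixed; 150 mm deep, 220 wide, rim 85 mm above the bench) on the rear edge of its rim. x points level to the rear of the case, y along the hinge, z up. The case front is 150 mm from here along -x. The lid (150 x 220, 9 thick, 3 mm ribs outside, 0.25 to 0.36 kg) turns about y.
- lid (a joint): angle of the flat lid in rad: 0 shut, 1.57 upright, 1.78 leaning back on its stop (its start). No catch, no friction, a damped hinge: behind upright it falls open; pushed forward past upright (under 1 N at the tab does it) it falls shut by itself, creeping at first, at about 1 rad/s in the end; from 0.1 rad past upright it takes 2.5 to 3.5 s.
- tab_end (a point): middle of the end edge of the lid's pull tab, on the inner face (underside when shut), 190 mm from the hinge line. Tab: flat tongue 70 wide, 8 thick, mid front edge; it juts 40 mm past the case front when shut, so a finger under it can follow it right down. The inner face runs straight from hinge line to here. x: along that face to the hinge; z: out of the outer face
- jar: bystander: glass jar with a metal cap, 60 mm across, 90 high; origin at the centre of its underside
- tape: bystander: white ring of tape lying flat, 90 mm across, 24 high; origin at the centre of its underside
- pack: bystander: black tool battery, 75 x 60 mm, 61 high; origin at the centre of its underside

How it is judged:
By the outcome, as a careful person would: the job done as asked, in the order asked, and still so for the second after the job is handed in, with the robot touching nothing.
It also fails if it takes over 51 s, if anything falls off the work surface, if the arm or the gripper's body presses on something with over 40 N, if the wrist force passes 120 N, or if a joint passes its speed limit or range.

## Working session

There is one attempt and no reset: what is moved stays moved. The work goes in short steps, Python scripts to look and compute and a tool call to move; the robot and the scene stay as the last step left them, time stands still between calls to the robot, and variables do not carry over. Pictures are saved under pics/ and viewed, at most 10 in all, crops included, and the job is handed in when it is done.

Besides the shell and the picture viewer there is one more tool, called after "Emit:" by a JSON object that holds its "method" and its "body". drive_tool: Moves the arm, as the interface text tells. Its arguments: {"type":"object","properties":{"steps":{"type":"array"},"squeeze":{"type":"number"}},"required":["steps"]}

```bash
mkdir -p pics; ls
python3 - <<'E'
from rig import r,camera,calibration
import cv2,numpy as np
for n in("scene","top"):
    p,d=camera(n); np.savez(f"{n}.npz",p=p,d=d,**calibration(n)); cv2.imwrite(f"pics/{n}.png",p[:,:,::-1])
    c=calibration(n); print(n,-np.array(c["R"]).T@np.array(c["t"]))
s=r.observe(); print(s)
E
```

```text
pics
scene [ 1.08861771 -0.1749934   0.78113733]
top [0.48001973 0.03656012 1.06994169]
{'clock': 0.1, 'qpos': array([ 1.29498211e+00,  4.23775619e-01,  1.63060030e+00, -4.27655249e-05,
        1.08858785e+00, -1.90108344e-02]), 'dq': array([ 0.00031769, -0.00125113, -0.00096804, -0.00177446,  0.00156895,
        0.00213497]), 'tau': array([ 1.50321644e-04, -5.45613241e+01, -2.74324501e+01,  6.45279069e-02,
        1.88393629e-02, -5.16096759e-05]), 'tool_pos': array([0.1586017 , 0.60402874, 0.22197765]), 'eef_rot': array([-8.19624293e-05,  1.28039276e-01,  9.91768861e-01, -6.80908105e-04]), 'wrist_force': array([-0.06870134,  1.07532389, -0.3309349 ]), 'ft_torque': array([-0.01359495,  0.00981145,  0.01910984]), 'grasp_force': 0.0, 'opening': 1.0001491686301378}
```

View pics/scene.png

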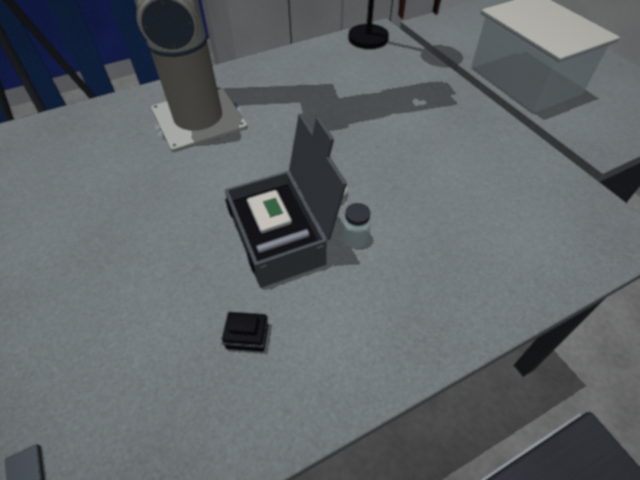

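View pics/top.png

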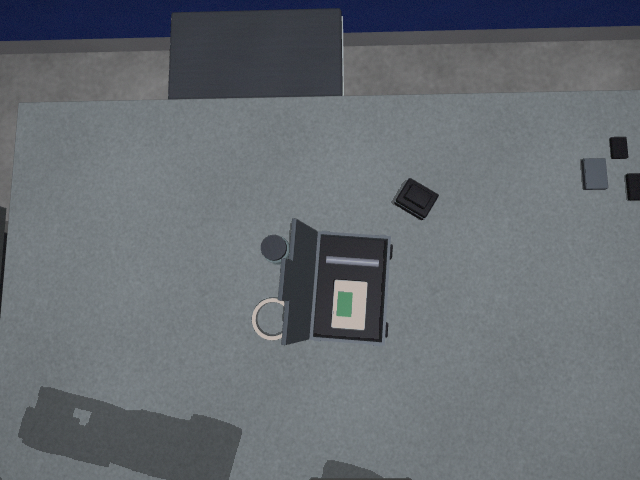

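The scene picture shows the case, with its lid leaning back to the right, and the jar behind it at (356,225). In the top picture the case interior spans (316–388, 234–341) and the hinge is at column ~317. The lid's top edge is at column ~285–292, the jar at (274,248), the tape at (268,319) and the pack at (416,198).

```bash
cat > h.py <<'E'
import numpy as np
def cloud(n):
    z=np.load(n+".npz"); d=z["d"].astype(float); K=z["intrinsics"]; v,u=np.mgrid[:480,:640]
    P=np.stack([(u-K[0,2])/K[0,0]*d,(v-K[1,2])/K[1,1]*d,d],-1)
    return (P-z["t"])@z["R"], d
E
python3 - <<'E'
from h import *
import cv2
np.set_printoptions(precision=3,suppress=True)
W,d=cloud("top")
for n,u,v in [("hinge_a",317,236),("hinge_b",314,338),("rimfront a",386,240),("rimfront b",382,338),("jar",274,248),("tapeL",255,319),("tapeT",270,301),("pack",416,195),("lid top a",295,222),("lid b",286,340),("lid mid",297,290),("tab",284,290),("lid in a",315,236),("bench",500,300),("latch",391,251),("latch",387,329)]:
    print(n,W[v,u],d[v,u])
# lid inner plane from scene cam & top cam
S,ds=cloud("scene")
for n,u,v in [("tab",303,140),("tab end a",299,117),("tab end b",309,125),("lid",315,170),("lid corner",343,185),("lid2",330,205),("corner front",262,270)]: print("S",n,S[v,u])
# case rim points by height
m=(abs(W[...,2]-.085)<.006)&(d>0); ys,xs=np.where(m); p=W[m]; print(len(p),p.min(0),p.max(0))
rect=cv2.minAreaRect(p[:,:2].astype(np.float32)*1000); print(rect)
z=np.load("top.npz"); print(z["R"],z["intrinsics"])
img=cv2.imread("pics/top.png")[180:370,220:460]; cv2.imwrite("pics/topc.png",cv2.resize(img,None,fx=3.15,fy=3.15,interpolation=cv2.INTER_CUBIC))
E
```

```text
hinge_a [0.607 0.083 0.09 ] 0.989295482635498
hinge_b [0.402 0.091 0.084] 0.9661583304405212
rimfront a [ 0.601 -0.061  0.059] 1.0144622325897217
rimfront b [ 0.401 -0.045  0.089] 0.9581059217453003
jar [0.583 0.171 0.093] 0.9852762818336487
tapeL [0.438 0.221 0.023] 1.0351282358169556
tapeT [0.476 0.188 0.029] 1.034270167350769
pack [ 0.696 -0.126  0.063] 1.0225261449813843
lid top a [0.614 0.115 0.233] 0.8490971922874451
lid b [0.411 0.13  0.233] 0.8210410475730896
lid mid [0.496 0.115 0.192] 0.8734777569770813
tab [0.495 0.13  0.265] 0.8010991215705872
lid in a [0.606 0.087 0.103] 0.9755967855453491
bench [ 0.473 -0.309  0.005] 1.0440937280654907
latch [ 0.576 -0.069  0.072] 0.9981641173362732
latch [ 0.418 -0.057  0.072] 0.9769662618637085
S tab [0.446 0.12  0.199]
S tab end a [0.411 0.13  0.229]
S tab end b [ 0.175  0.265 -0.001]
S lid [0.519 0.109 0.182]
S lid corner [0.621 0.113 0.229]
S lid2 [0.599 0.1   0.162]
S corner front [ 0.61  -0.056  0.065]
1390 [ 0.387 -0.067  0.079] [0.619 0.199 0.091]
((507.78350830078125, 72.83607482910156), (263.9013977050781, 222.88308715820312), 85.27606964111328)
[[-0.009 -1.    -0.029]
 [-0.99   0.013 -0.139]
 [ 0.14   0.027 -0.99 ]] [[481.471   0.    326.511]
 [  0.    481.471 230.601]
 [  0.      0.      1.   ]]
```

View pics/topc.png

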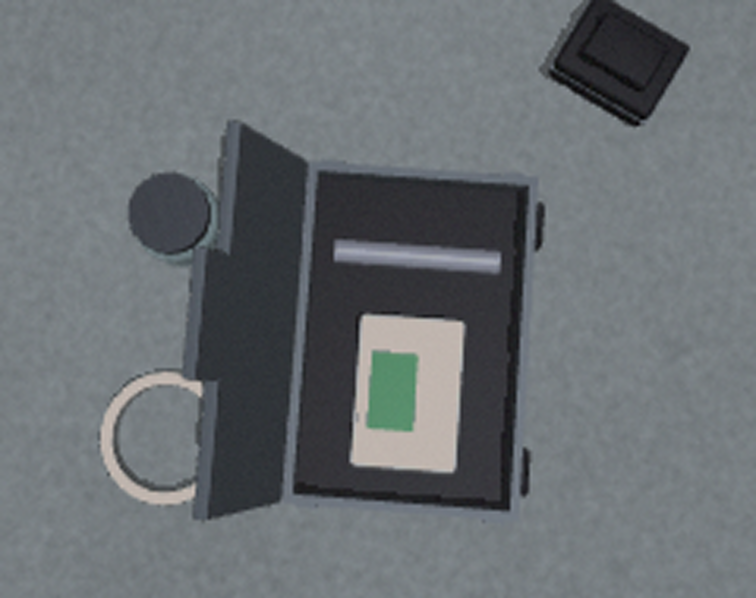

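In the enlarged crop the hinge line runs from (312,165) to (290,500), so it lies along world x with a few degrees of tilt. The tab is at crop rows 248–380. Next I'll fit the lid plane and the hinge precisely.

```bash
cat >> h.py <<'E'
def lidfit(n,cut=.11,it=300):
    P,d=cloud(n); m=(d>0)&(P[...,2]>cut)&(P[...,2]<.30)&(abs(P[...,0]-.505)<.13)&(P[...,1]>-.12)&(P[...,1]<.16); q=P[m]
    rng=np.random.default_rng(0); best=None
    for _ in range(it):
        a=q[rng.choice(len(q),3,0)]; k=np.cross(a[1]-a[0],a[2]-a[0]); s=np.linalg.norm(k)
        if s<1e-6: continue
        k/=s; i=abs((q-a[0])@k)<.003
        if best is None or i.sum()>best.sum(): best=i
    q=q[best]; c=q.mean(0); k=np.linalg.svd(q-c,full_matrices=False)[2][2]
    if k[1]>0: k=-k
    return c,k,q
E
python3 - <<'E'
from h import *
import cv2
np.set_printoptions(precision=4,suppress=True)
for n in("top","scene"):
    c,k,q=lidfit(n); h=np.cross(k,[0,0,1]); 
    y=c[1]+(-(k[2]*(.085-c[2]))-k[0]*(.505-c[0]))/k[1]
    print(n,len(q),c,k,"lid angle",np.pi/2+np.arcsin(k[2]),"yaw",np.degrees(np.arctan2(h[1],h[0])),"hinge y at x=.505,z=.085:",y, q.min(0),q.max(0))
    hi=q[q[:,2]>.245]; print(" tab pts",len(hi),hi.min(0),hi.max(0),hi[:,0].mean())
W,d=cloud("top")
m=(abs(W[...,2]-.085)<.008)&(d>0)&(W[...,1]<.10)&(abs(W[...,0]-.505)<.13); p=W[m]; print(len(p),cv2.minAreaRect(p[:,:2].astype(np.float32)*1000),p[:,2].mean())
E
```

```text
top 2988 [0.5096 0.114  0.1923] [-0.0823 -0.9728  0.2163] lid angle 1.7888269513292148 yaw 175.1625319457655 hinge y at x=.505,z=.085: 0.09050950985429414 [0.4009 0.0879 0.1101] [0.6217 0.1379 0.2754]
 tab pts 343 [0.4781 0.1222 0.2452] [0.5476 0.1379 0.2754] 0.5125371154397772
scene 3465 [0.5207 0.111  0.1859] [-0.0791 -0.9736  0.2142] lid angle 1.786687626828805 yaw 175.35273739321855 hinge y at x=.505,z=.085: 0.09010120548481015 [0.3991 0.0861 0.11  ] [0.6216 0.1366 0.2733]
 tab pts 315 [0.4772 0.1213 0.245 ] [0.5486 0.1366 0.2733] 0.5152738069177095
1290 ((502.4833068847656, 15.311988830566406), (156.2307586669922, 224.70986938476562), 85.25682067871094) 0.08644641181056996
```

Emit:
{"method": "drive_tool", "body": {"steps": [[0,[0,0,40],0],[0,[0,-20,80],5],[0,[10,-40,110],10],[0,[30,-70,110],12],[0,[60,-100,110],12],[0,[90,-130,110],12],[0,[120,-160,110],12],[0,[150,-190,110],12],[0,[180,-220,110],12],[0,[210,-250,110],12],[0,[240,-280,110],12],[0,[270,-300,110],12],[0,[300,-320,110],12],[0,[330,-330,110],12],[0,[346,-340,110],12],[0,[346,-340,110],12],[0,[346,-340,110],12]], "squeeze": 5}}

```text
clock: 1.52
tool_pos: [0.5048, 0.2639, 0.332]
eef_rot: [-0.001, 0.025, 1.0, -0.0]
wrist_force: [-0.8, 0.3, 0.3]
opening: 0.006
grasp_force: 0.0
```

The lid angle is 1.787 and the hinge midpoint is (0.509, 0.090). The case's forward direction is (-0.083, -0.997), the tab is centred at x 0.512, and all of this agrees with the given sizes. I'll move to just behind the tab.

Emit:
{"method": "drive_tool", "body": {"steps": [[0,[3,-30,0],-2],[0,[7,-60,-10],-2],[0,[10,-90,-30],-2],[0,[10,-99,-60],-2],[0,[10,-99,-85],-2],[0,[10,-99,-87],-2],[0,[10,-99,-87],-2]]}}

```text
clock: 2.1
tool_pos: [0.513, 0.166, 0.2448]
eef_rot: [-0.002, 0.041, 0.999, -0.0]
wrist_force: [0.9, 0.4, 0.0]
opening: 0.005
grasp_force: 0.0
```

Run:
```python
from rig import r,camera,calibration
import cv2,numpy as np
o=[]
for n in("scene","top"):
    p,d=camera(n); np.savez(f"{n}1.npz",p=p,d=d,**calibration(n)); o.append(p[:,:,::-1])
a=cv2.resize(o[0][60:300,180:420],(400,400),interpolation=cv2.INTER_CUBIC); b=cv2.resize(o[1][160:400,200:440],(400,400),interpolation=cv2.INTER_CUBIC)
cv2.imwrite("pics/a1.png",np.hstack([a,b])); s=r.observe(); print(s["clock"],s["tool_pos"],s["wrist_force"])
```

```text
2.2 [0.51494919 0.16668316 0.24704091] [ 0.34758288 -0.32357499  1.00834679]
```

View pics/a1.png

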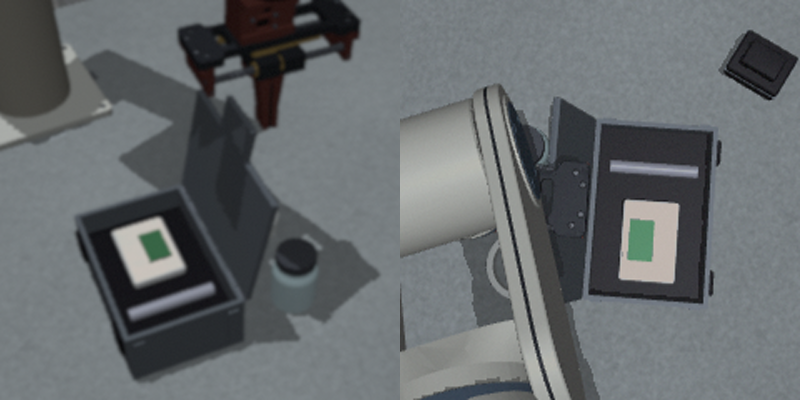

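The fingers are shut and stand upright just behind the tab: at (265,105) in the left half, with the gripper body above the lid in the right half. Now a slow push.

Emit:
{"method": "drive_tool", "body": {"steps": [[0,[-0.4,-5,0],0],[0,[-0.8,-10,0],0],[0,[-1.1,-13,0],0],[0,[-1.3,-16,0],0],[0,[-1.6,-19,0],0],[0,[-1.8,-22,0],0],[0,[-2.2,-26,0],0],[0,[-2.5,-30,0],0],[0,[-2.9,-35,0],0],[0,[-3.3,-40,0],0],[0,[-3.7,-45,0],0],[0,[-4.2,-50,0],0],[0,[-4.6,-55,0],0]]}}

```text
clock: 3.28
tool_pos: [0.51, 0.1099, 0.2456]
eef_rot: [-0.0, 0.041, 0.999, -0.0]
wrist_force: [0.5, 0.5, 0.1]
opening: 0.007
grasp_force: 0.3
```

```bash
cat > ang.py <<'E'
from h import *
from rig import r,camera,calibration
import sys
p,d=camera("scene"); np.savez("s.npz",p=p,d=d,**calibration("scene"))
H=np.array([.5087,.0902,.085]); f=np.array([-.0826,-.9966,0]); h=np.array([.9966,-.0826,0])
P,d=cloud("s"); Q=P-H; a=Q@f; b=Q@h; z=Q[...,2]; rr=np.hypot(a,z)
m=(d>0)&(rr>.03)&(rr<.150)&(abs(b)<.105)&(abs(b)>.045)&(z>.012)
t=np.arctan2(z[m],a[m]); e=np.linspace(0,1.9,191); hc,_=np.histogram(t,e); sm=np.convolve(hc,np.ones(4),"same"); j=sm.argmax()
w=abs(t-e[j])<.06; s=r.observe(); g=s["tool_pos"]-H
print("lid",round(float(np.median(t[w])),3),w.sum(),"TCP fwd,side,z mm",(np.array([g@f,g@h,s["tool_pos"][2]])*1e3).round(1),"F fwd,z",(s["wrist_force"]@f).round(2),s["wrist_force"][2].round(2),"t",s["clock"])
E
python3 ang.py
```

```text
lid 1.573 1001 TCP fwd,side,z mm [-19.   -0.4 245.6] F fwd,z 0.4 -0.38 t 3.3333
```

The lid is at upright (1.573), in light contact. I'll push it past upright, then go up, over, and down in front of it.

Emit:
{"method": "drive_tool", "body": {"steps": [[0,[-0.4,-5,0],0],[0,[-0.8,-10,0],0],[0,[-1.2,-15,0],0],[0,[-1.7,-20,0],0],[0,[-1.5,-18,15],0],[0,[-1.5,-18,45],0],[0,[-1.5,-18,55],0],[0,[-3.3,-40,57],0],[0,[-6.2,-75,57],0],[0,[-9.1,-110,57],0],[0,[-12,-145,57],0],[0,[-12.5,-150,25],0],[0,[-12.5,-150,-10],0],[0,[-12.5,-150,-28],0]]}}

```text
clock: 4.5
tool_pos: [0.4959, -0.0406, 0.2148]
eef_rot: [-0.001, 0.042, 0.999, 0.0]
wrist_force: [-0.7, 0.2, 0.1]
opening: 0.007
grasp_force: 0.0
```

```bash
python3 ang.py
```

```text
lid 1.346 262 TCP fwd,side,z mm [131.   -3.6 212.4] F fwd,z 0.56 -1.98 t 4.55
```

The lid is at 1.346 and falling. I'll lower the finger a little in front of it while it comes.

Emit:
{"method": "drive_tool", "body": {"steps": [[0,[0.3,3,-3],0],[0,[0.6,8,-6],0],[0,[1,13,-9],0],[0,[1.2,14,-11],0],[0,[1.2,14,-11],0]]}}

```text
clock: 4.97
tool_pos: [0.4993, -0.0248, 0.2072]
eef_rot: [0.001, 0.04, 0.999, -0.0]
wrist_force: [-0.4, -0.0, 0.1]
opening: 0.007
grasp_force: 0.0
```

```bash
python3 ang.py
```

```text
lid 1.308 161 TCP fwd,side,z mm [1.156e+02 1.000e-01 2.073e+02] F fwd,z -0.49 -1.03 t 5.0167
```

Run:
```python
import numpy as np,cv2
z=np.load("s.npz"); cv2.imwrite("pics/s2.png",cv2.resize(z["p"][60:300,180:420,::-1],(600,600),interpolation=cv2.INTER_CUBIC))
```

```text
(no output)
```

View pics/s2.png

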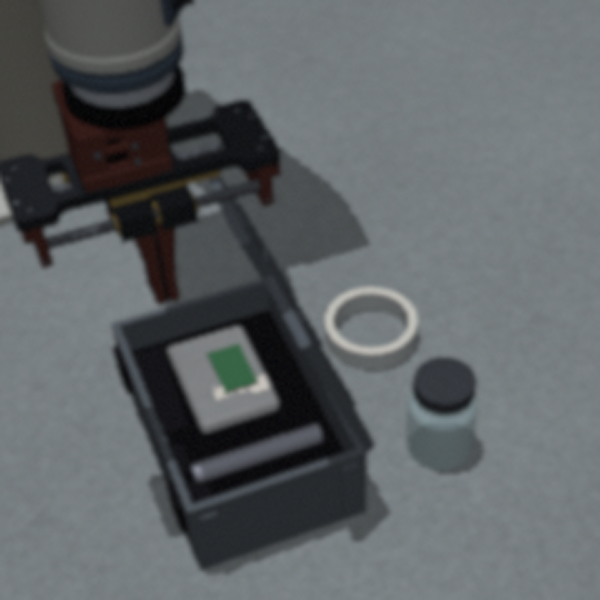

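The lid is almost edge-on to the scene camera (edge from (235,200) to (370,445)), so it is at about 1.27 rad. From here on the camera sees its outer face, so I'll fit the face direction rather than the polar angle.

Emit:
{"method": "drive_tool", "body": {"steps": [[0,[0,0,0],0],[0,[0,0,0],0],[0,[0,0,0],0],[0,[0,0,0],0]]}}

```text
clock: 5.35
tool_pos: [0.4989, -0.0256, 0.2069]
eef_rot: [0.0, 0.041, 0.999, -0.0]
wrist_force: [-0.7, 0.1, -0.5]
opening: 0.002
grasp_force: 0.0
```

```bash
python3 - <<'E'
s=open("ang.py").read()
a=s.index("t=np.arctan2"); b=s.index("w=abs"); c=s.index("s=r.observe")
s=s[:a]+'''a_,z_=a[m],z[m]
best=(0,)
for th in np.linspace(0,1.5,301):
    o=-a_*np.sin(th)+z_*np.cos(th); hc,e=np.histogram(o,np.arange(.004,.016,.002)); v=(hc[:-1]+hc[1:]).max()
    if v>best[0]: best=(v,th,e[(hc[:-1]+hc[1:]).argmax()]+.002)
'''+s[c:]
s=s.replace('round(float(np.median(t[w])),3),w.sum()','best').replace('rr<.150','rr<.148')
open("ang.py","w").write(s)
E
python3 ang.py
```

```text
lid (np.int64(543), np.float64(1.08), np.float64(0.01)) TCP fwd,side,z mm [ 1.162e+02 -2.000e-01  2.068e+02] F fwd,z -0.23 -0.53 t 5.4
```

The lid is at 1.08 and the gap is about 15 mm. I'll retreat slowly so it settles on the finger softly.

Emit:
{"method": "drive_tool", "body": {"steps": [[0,[-0.2,-3,0],0],[0,[-0.5,-6,-1],0],[0,[-0.8,-10,-3],0],[0,[-1.2,-14,-5],0],[0,[-1.4,-17,-8],0]]}}

```text
clock: 5.82
tool_pos: [0.4973, -0.0433, 0.1985]
eef_rot: [0.0, 0.041, 0.999, -0.0]
wrist_force: [-0.5, -2.6, 2.7]
opening: 0.01
grasp_force: 1.5
```

```bash
python3 ang.py
```

```text
lid (np.int64(1074), np.float64(0.85), np.float64(0.01)) TCP fwd,side,z mm [134.4  -0.4 198.1] F fwd,z 4.05 2.24 t 5.8667
```

Contact is made at about 0.85 rad, well above a quarter open. Now the slow lowering at about 0.3 rad/s.

Emit:
{"method": "drive_tool", "body": {"steps": [[0,[-0.3,-3.3,-2.5],0],[0,[-0.5,-6.6,-5.1],0],[0,[-0.8,-9.8,-7.8],0],[0,[-1.1,-13,-10.6],0],[0,[-1.3,-16.1,-13.4],0],[0,[-1.6,-19.1,-16.3],0],[0,[-1.8,-22,-19.3],0]]}}

```text
clock: 6.45
tool_pos: [0.4956, -0.0648, 0.179]
eef_rot: [-0.0, 0.041, 0.999, 0.0]
wrist_force: [-0.1, -1.1, -0.1]
opening: 0.005
grasp_force: 0.3
```

```bash
python3 ang.py
```

```text
lid (np.int64(1369), np.float64(0.68), np.float64(0.01)) TCP fwd,side,z mm [155.9  -0.4 178.6] F fwd,z 2.61 -1.03 t 6.5
```

Emit:
{"method": "drive_tool", "body": {"steps": [[0,[-0.2,-2.9,-3.3],0],[0,[-0.5,-5.8,-6.7],0],[0,[-0.7,-8.6,-10.2],0],[0,[-0.9,-11.3,-13.7],0],[0,[-1.2,-13.9,-17.2],0],[0,[-1.4,-16.3,-20.8],0],[0,[-1.6,-18.6,-24.4],0]]}}

```text
clock: 7.08
tool_pos: [0.4939, -0.0834, 0.1546]
eef_rot: [-0.0, 0.041, 0.999, 0.0]
wrist_force: [0.0, -0.2, -1.2]
opening: 0.007
grasp_force: 0.4
```

```bash
python3 ang.py
```

```text
lid (np.int64(1551), np.float64(0.5), np.float64(0.01)) TCP fwd,side,z mm [174.5  -0.5 154. ] F fwd,z 2.99 -0.65 t 7.1333
```

Emit:
{"method": "drive_tool", "body": {"steps": [[0,[-0.2,-2.2,-3.8],0],[0,[-0.4,-4.3,-7.7],0],[0,[-0.5,-6.3,-11.6],0],[0,[-0.7,-8.2,-15.5],0],[0,[-0.8,-9.9,-19.5],0]]}}

```text
clock: 7.55
tool_pos: [0.4932, -0.0932, 0.135]
eef_rot: [-0.0, 0.041, 0.999, 0.0]
wrist_force: [-0.1, -1.5, -0.8]
opening: 0.005
grasp_force: 0.4
```

```bash
python3 ang.py
```

```text
lid (np.int64(1613), np.float64(0.375), np.float64(0.01)) TCP fwd,side,z mm [184.3  -0.6 134.4] F fwd,z 2.11 -1.09 t 7.6
```

Emit:
{"method": "drive_tool", "body": {"steps": [[0,[-0.1,-1.5,-3.7],0],[0,[-0.2,-2.9,-7.5],0],[0,[-0.3,-4.2,-11.3],0],[0,[-0.4,-5.4,-15.1],0],[0,[-0.5,-6.5,-19],0]]}}

```text
clock: 8.02
tool_pos: [0.4927, -0.0996, 0.1161]
eef_rot: [0.0, 0.041, 0.999, -0.0]
wrist_force: [0.5, -1.1, -0.1]
opening: 0.005
grasp_force: 0.7
```

```bash
python3 ang.py
```

```text
lid (np.int64(1573), np.float64(0.27), np.float64(0.01)) TCP fwd,side,z mm [190.6  -0.4 115.5] F fwd,z 2.13 -1.45 t 8.0667
```

Emit:
{"method": "drive_tool", "body": {"steps": [[0,[-0.1,-0.9,-3.4],0],[0,[-0.1,-1.8,-6.8],0],[0,[-0.2,-2.6,-10.2],0],[0,[-0.3,-3.3,-13.6],0]]}}

```text
clock: 8.4
tool_pos: [0.4925, -0.1029, 0.1026]
eef_rot: [0.0, 0.041, 0.999, -0.0]
wrist_force: [-0.2, -1.6, -0.7]
opening: 0.003
grasp_force: 0.8
```

```bash
python3 ang.py
```

```text
lid (np.int64(1636), np.float64(0.195), np.float64(0.01)) TCP fwd,side,z mm [193.8  -0.4 102.1] F fwd,z 2.36 -1.35 t 8.45
```

Emit:
{"method": "drive_tool", "body": {"steps": [[0,[0,-0.6,-3.5],0],[0,[-0.1,-1.2,-7],0],[0,[-0.1,-1.7,-10.6],0],[0,[-0.2,-2.1,-14.1],0]]}}

```text
clock: 8.78
tool_pos: [0.4922, -0.1051, 0.0884]
eef_rot: [0.0, 0.041, 0.999, -0.0]
wrist_force: [0.2, -3.7, -1.6]
opening: 0.008
grasp_force: 1.9
```

```bash
sed -i 's/z>.012/z>.006/' ang.py; python3 ang.py
```

```text
lid (np.int64(1656), np.float64(0.12), np.float64(0.01)) TCP fwd,side,z mm [196.1  -0.3  88. ] F fwd,z 4.42 -1.45 t 8.8333
```

Emit:
{"method": "drive_tool", "body": {"steps": [[0,[0,-0.6,-3.8],0],[0,[-0.1,-1.0,-7.6],0],[0,[-0.1,-1.3,-11.2],0]]}}

```text
clock: 9.08
tool_pos: [0.4922, -0.1062, 0.0772]
eef_rot: [0.0, 0.041, 0.999, 0.0]
wrist_force: [0.4, -2.0, -0.8]
opening: 0.005
grasp_force: 1.3
```

```bash
python3 ang.py
```

```text
lid (np.int64(1694), np.float64(0.06), np.float64(0.01)) TCP fwd,side,z mm [197.2  -0.3  76.8] F fwd,z 3.72 -1.82 t 9.1333
```

Emit:
{"method": "drive_tool", "body": {"steps": [[0,[0,-0.1,-3.2],0],[0,[0,-0.2,-6.4],0],[0,[0,-0.3,-9.2],0],[0,[0,-0.3,-11],0]]}}

```text
clock: 9.47
tool_pos: [0.4921, -0.1069, 0.0662]
eef_rot: [0.0, 0.041, 0.999, -0.0]
wrist_force: [-0.4, -6.2, -1.0]
opening: 0.006
grasp_force: 3.1
```

```bash
python3 ang.py
```

```text
lid (np.int64(1672), np.float64(0.0), np.float64(0.01)) TCP fwd,side,z mm [197.8  -0.3  66. ] F fwd,z 5.25 -1.08 t 9.5167
```

The lid reads 0.00. I'll ease off forward gently, then clear and rise.

Emit:
{"method": "drive_tool", "body": {"steps": [[0,[0,-0.2,-1.2],0],[0,[0,-0.5,-2],0],[0,[-0.1,-1,-2],0],[0,[-0.2,-2,-2],0],[0,[-0.8,-10,-2],0],[0,[-2.5,-30,-2],0],[0,[-5,-60,0],0],[0,[-6,-75,20],0],[0,[-6,-80,60],0],[0,[-6,-80,100],0],[0,[-6,-80,140],0],[0,[-6,-80,150],0],[0,[-6,-80,150],0],[0,[-6,-80,150],0]]}}

```text
clock: 10.68
tool_pos: [0.4858, -0.1866, 0.2164]
eef_rot: [0.0, 0.041, 0.999, -0.0]
wrist_force: [-0.1, -0.9, -1.0]
opening: 0.006
grasp_force: 0.0
```

```bash
python3 ang.py
python3 - <<'E'
import numpy as np,cv2
from rig import r,camera
z=np.load("s.npz"); p,d=camera("top")
cv2.imwrite("pics/end.png",np.hstack([cv2.resize(z["p"][60:360,160:460,::-1],(400,400)),cv2.resize(p[160:400,200:440,::-1],(400,400))]))
print(r.observe()["wrist_force"])
E
```

```text
lid (np.int64(1986), np.float64(0.015), np.float64(0.008)) TCP fwd,side,z mm [277.4  -0.7 215.2] F fwd,z -0.57 -0.17 t 10.7333
[-1.5610124  -0.17968767 -0.02219781]
```

View pics/end.png

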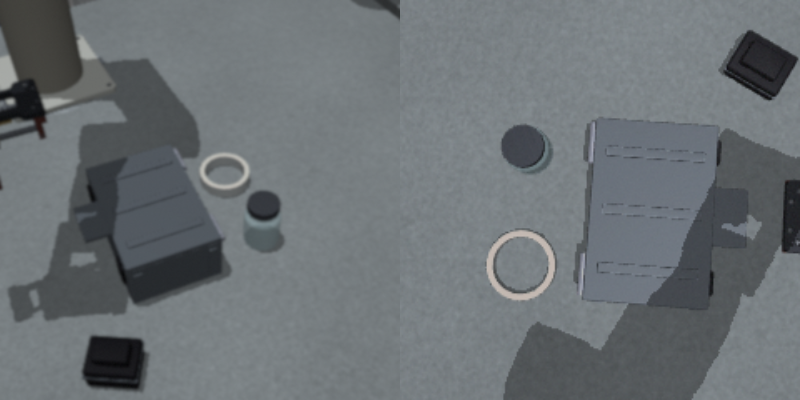

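The lid lies flat and shut on the case, with its tab sticking out in front at (735,215). The jar, tape and pack are where they were, and the gripper is well clear. Handing in.

```bash
python3 -c "
from rig import r
print(r.sign_off())"
```

```text
the job is handed in; nothing more can be done
None
```

The lid was tipped from behind with the back of a finger, caught on the fingers at about 0.85 rad (almost half open) and lowered in about 3.6 s to fully shut without slamming; the jar, tape and pack were left alone, the arm finished clear, and the job was handed in at about 11 s. The tool could only point straight down, so the fingers held the tab at its lower front edge rather than from flat beneath, by friction near the end, with push readings of about 2–6 N.

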